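# Fetch the control jar from behind the reagent bottles

## Task

The low purple-lidded jar is hemmed in by three tall bottles. First move all three bottles out of the way into the blue side tray, standing upright; with them there, fetch the jar and set it upright inside the black ring on the white test board; then stand each bottle back, centred on the disc of its own cap's colour. Do not tip over a bottle or the jar on the way.

Things in the scene. Friction and masses are not known exactly. Their poses are not given: they have to be found in the camera images.
- bottle_red_c (a point): Centre, half-way up, of the loose upright white reagent bottle with the red screw cap and a red band low on its side; it is 96 mm tall, straight round body 44 mm across up to 70 mm above its foot, then a shoulder and a cap 36 mm across. The point is on its axis, 48 mm above its foot; z runs up along the axis. About 0.1 kg. At the start it stands on the red disc, beside or in front of the low jar, its axis 54 mm from the jar's.
- bottle_yellow_c (a point): Centre, half-way up, of the loose upright white reagent bottle with the yellow screw cap and a yellow band low on its side; it is 96 mm tall, straight round body 44 mm across up to 70 mm above its foot, then a shoulder and a cap 36 mm across. The point is on its axis, 48 mm above its foot; z runs up along the axis. About 0.1 kg. At the start it stands on the yellow disc, beside or in front of the low jar, its axis 54 mm from the jar's.
- bottle_green_c (a point): Centre, half-way up, of the loose upright white reagent bottle with the green screw cap and a green band low on its side; it is 96 mm tall, straight round body 44 mm across up to 70 mm above its foot, then a shoulder and a cap 36 mm across. The point is on its axis, 48 mm above its foot; z runs up along the axis. About 0.1 kg. At the start it stands on the green disc, beside or in front of the low jar, its axis 54 mm from the jar's.
- jar_c (a point): Centre, half-way up, of the loose low control jar, the one with a purple lid: a straight round pot 40 mm across and 32 mm tall, so the point is 16 mm above its foot; z runs up. About 60 g. It stands on the pale grey metal tray, 6 mm above the bench, hemmed in by the three tall bottles, which stand on three sides of it and leave no room for a gripper. Behind it, 68 mm from its axis, that tray has a rim 22 mm above the bench.
- disc_red: Fixed flat red disc on the pale grey metal tray, 62 mm across and 2 mm thick: the home of the red-capped bottle, which stands on it at the start. Origin at the centre of its underside, so its top is 2 mm above; z up. The metal tray (200 x 200 mm) also carries two small white-capped vials, 46 mm tall, at its two corners farthest from the jar, over 80 mm from the centre of any disc.
- disc_yellow: Fixed flat yellow disc on the pale grey metal tray, 62 mm across and 2 mm thick: the home of the yellow-capped bottle, which stands on it at the start. Origin at the centre of its underside, so its top is 2 mm above; z up. The metal tray (200 x 200 mm) also carries two small white-capped vials, 46 mm tall, at its two corners farthest from the jar, over 80 mm from the centre of any disc.
- disc_green: Fixed flat green disc on the pale grey metal tray, 62 mm across and 2 mm thick: the home of the green-capped bottle, which stands on it at the start. Origin at the centre of its underside, so its top is 2 mm above; z up. The metal tray (200 x 200 mm) also carries two small white-capped vials, 46 mm tall, at its two corners farthest from the jar, over 80 mm from the centre of any disc.
- side_tray: Fixed empty shallow blue tray, 250 mm long (its x) by 130 mm wide (its y), walls 5 mm thick and 14 mm high; its inner floor is 5 mm above the bench. Origin at the centre of its underside, on the bench; z up. It holds the three bottles in one row along its length, for example 72 mm apart.
- ring_centre (a point): Centre of the black ring printed on the fixed white test board (170 x 200 mm, 10 mm thick), at the board's top surface, 10 mm above the bench; z up. The ring is flat, 60 mm inside and 70 mm outside diameter. Two flat white test cassettes, 6 mm thick, lie on the board on its far half: their nearest edges are about 65 mm beyond the centre along the point's x.

How it is judged:
On the way, in this order (a step that is already met when the one before it is completed fails the run):
1. all three bottles stand upright in the blue side tray (x of bottle_red_c in the frame of side_tray between -0.105 and 0.105 m and y of bottle_red_c in the frame of side_tray between -0.045 and 0.045 m and z of bottle_red_c in the frame of side_tray between 0.048 and 0.058 m and angle between each of bottle_red_c, bottle_yellow_c, bottle_green_c's own z axis and vertical below 0.1 rad and x of bottle_yellow_c in the frame of side_tray between -0.105 and 0.105 m and y of bottle_yellow_c in the frame of side_tray between -0.045 and 0.045 m and z of bottle_yellow_c in the frame of side_tray between 0.048 and 0.058 m and x of bottle_green_c in the frame of side_tray between -0.105 and 0.105 m and y of bottle_green_c in the frame of side_tray between -0.045 and 0.045 m and z of bottle_green_c in the frame of side_tray between 0.048 and 0.058 m), for 0.2 s.
2. the jar stands inside the black ring while the three bottles are still in the side tray (all of step 1 and horizontal distance between jar_c and ring_centre below 0.012 m and z of jar_c in the frame of ring_centre between 0.011 and 0.021 m and angle between jar_c's own z axis and vertical below 0.1 rad), for 0.2 s.
At the end, for the whole second after the job is handed in: Each bottle stands upright (within 0.1 rad) on the disc of its own cap's colour, its axis within 12 mm of the disc's centre; the jar stands upright on the test board within 12 mm of the centre of the black ring; all released and at rest (horizontal distance between bottle_red_c and disc_red below 0.012 m and z of bottle_red_c in the frame of disc_red between 0.045 and 0.055 m and angle between each of bottle_red_c, bottle_yellow_c, bottle_green_c, jar_c's own z axis and vertical below 0.1 rad and horizontal distance between bottle_yellow_c and disc_yellow below 0.012 m and z of bottle_yellow_c in the frame of disc_yellow between 0.045 and 0.055 m and horizontal distance between bottle_green_c and disc_green below 0.012 m and z of bottle_green_c in the frame of disc_green between 0.045 and 0.055 m and horizontal distance between jar_c and ring_centre below 0.012 m and z of jar_c in the frame of ring_centre between 0.011 and 0.021 m and linear speed of each of bottle_red, bottle_yellow, bottle_green, jar below 0.02 m/s); the robot touches nothing.
It fails at once if a bottle or the jar is tipped over (more than 0.6 rad) (angle between any of bottle_red_c, bottle_yellow_c, bottle_green_c, jar_c's own z axis and vertical above 0.6 rad).
It also fails if it takes over 144 s, if anything falls off the work surface, if the arm or the gripper's body presses on something with over 40 N, if the wrist force passes 120 N, or if a joint passes its speed limit or range.

## Robot

A 6-joint arm with a two-finger parallel gripper is mounted at the origin on the work surface. World frame = base frame: x ahead of the robot, y to its left, z up, the work surface at z = 0. Lengths are in m, angles in rad, forces in N, time in s.
With the tool pointing down it reaches from about 0.3 to 0.775 m from the base axis. Payload 14.6 kg.
Tool frame: the origin (TCP) lies midway between the tips of the shut fingers; the grasp point (between the pads) lies 19 mm behind it (r.hold_point_z is the distance from the TCP to the grasp point, in m); z points along the fingers, y is the line along which they close (so a half turn about z gives the same grasp; the last joint's range is limited). The gripper opens to 85 mm and grips with 20 to 120 N. Pads are 22 mm wide; open, the fingers measure 114 mm over their backs; the gripper's body (76 mm by 85 mm) begins 54 mm behind the grasp point. The pads swing forward as they close: fully open they stand 13 mm farther back than shut.
Start: joints at [1.101, 0.3, 1.521, -0, 1.321, -0.067], TCP at [0.216, 0.506, 0.231] pointing down, gripper open.
Joint ranges: [-3.03, 3.03], [-0.79, 2.21], [0.23, 2.52], [-1.04, 4.18], [0, 3.07], [-2.55, 2.55]. Speed limits (rad/s): [2.22, 2.22, 2.57, 3.14, 3.14, 3.14].

## Interface

Orientations are given as a unit quaternion [x, y, z, w].
In Python, from cell import telemetry, capture, job, r gives the robot as it stands.
- The arm moves only by the shell command python3 -m pendant 'ROWS' [FORCE]. ROWS is JSON, a list of rows, each a list of 5 numbers: the shift along the tool's x, y, z in units of 0.04 m (1.0 is 0.04 m), then the turn about the tool's z in units of 0.08 rad (1.0 is 0.08 rad), then the finger opening in mm, from 0 to 85.4. In form: [[tx, ty, tz, roll, gripper], ...]. A call has 1 to 20 rows; each row shifts and turns the commanded pose from where the row before left it, along the tool's axes as they then stand; what a row does not reach is not made up. A row lasts 1/12 s, in which the tool goes at most 41.7 mm and 7.16 degrees, less where a joint would pass 70% of its speed; a pose out of reach is approached as far as the arm can. A call with a number of a shift or a turn outside -1 to 1 is refused whole. A call with a gripper value outside its range is refused whole. The fingers move at their own pace and stop on an object; FORCE is the grip in N (left out, the last holds). Time passes only in rows, so rows that do not move let the fingers close. It gives the time, the measured TCP pose, the force, the opening and the grip force at its end, in the units of the state.
- telemetry.observe(): the state, without advancing time (a new reading comes with each control period).
- capture(name): name is "side" or "top"; returns a dict with "pixels" (480x640x3 uint8, red, green, blue), "depth" (480x640 float32, m along the optical axis (not along the pixel's ray), 0 where there is no reading), "camera_matrix" (3x3 intrinsics, pixels), "world_to_cam" (4x4, takes a point from world to camera coordinates). Camera axes: x right, y down, z forward; pixel columns grow to the right and rows downward; lengths in m; the calibration is good to about 2 mm. A picture is of the moment at which its call begins.
- job.sign_off(): hands the job in; it is judged then, once.
The state is a dict: "clock": time; "joints": joint angles; "qvel": joint speeds; "effort": joint torques, N m; "ee_pos": TCP position; "tool_rot": TCP orientation; "force": force on the tool from outside, world axes, zero at the start; "wrist_torque": the same for the moment, N m; "opening": opening from 0.0 (shut) to 1.0 (fully open); "finger_force": force on a finger pad.
Only numpy, scipy, OpenCV 4.12 (cv2) and the standard library are available. Lean on these libraries where they do the work, as an engineer would, in place of code of your own. Each camera call takes 0.05 s, during which the arm holds its last target. There are 200 camera calls.

## Working session

There is one attempt and no reset: what is moved stays moved. The work goes in short steps, Python scripts to look and compute and a shell command to move; the robot and the scene stay as the last step left them, time stands still between calls to the robot, and variables do not carry over. Pictures are saved under pics/ and viewed, at most 14 in all, crops included, and the job is handed in when it is done.

```bash
ls; mkdir -p pics
python3 - <<'E'
from cell import telemetry, capture, job, r
import cv2,numpy as np
for n in("top","side"):
    c=capture(n); cv2.imwrite(f"pics/{n}0.png",c["pixels"][:,:,::-1]); np.savez(f"{n}0.npz",**c)
    print(c["camera_matrix"].round(1).tolist(),c["world_to_cam"].round(3).tolist())
s=telemetry.observe();print(s, r.hold_point_z)
E
```

```text
pics
[[488.5, 0.0, 323.0], [0.0, 488.5, 247.0], [0.0, 0.0, 1.0]] [[-0.011, -1.0, -0.011, -0.007], [-0.994, 0.012, -0.108, 0.534], [0.109, 0.009, -0.994, 1.095], [0.0, 0.0, 0.0, 1.0]]
[[478.8, 0.0, 320.2], [0.0, 478.8, 234.6], [0.0, 0.0, 1.0]] [[-0.982, -0.186, 0.018, 0.489], [-0.11, 0.499, -0.859, 0.123], [0.151, -0.846, -0.511, 0.742], [0.0, 0.0, 0.0, 1.0]]
{'clock': 0.1, 'joints': array([ 1.10140810e+00,  3.00388722e-01,  1.52152845e+00, -5.34203227e-06,
        1.32067561e+00, -6.66434381e-02]), 'qvel': array([ 6.28687879e-05, -1.01394804e-03, -3.71024169e-03, -9.26523510e-04,
        7.71159405e-05, -2.14073483e-03]), 'effort': array([ 1.04429160e-03, -5.44379926e+01, -3.62366188e+01, -5.53408165e-05,
        3.03429937e-03, -3.78840085e-06]), 'ee_pos': array([0.21550156, 0.50579735, 0.23078876]), 'tool_rot': array([ 2.00013505e-01,  9.79793013e-01, -4.82897964e-04, -1.29931593e-04]), 'force': array([ 0.43025001,  0.63716439, -0.40608771]), 'wrist_torque': array([0.03067531, 0.03263107, 0.0672672 ]), 'finger_force': 0.0, 'opening': 1.001280881679091} 0.0187
```

View pics/top0.png

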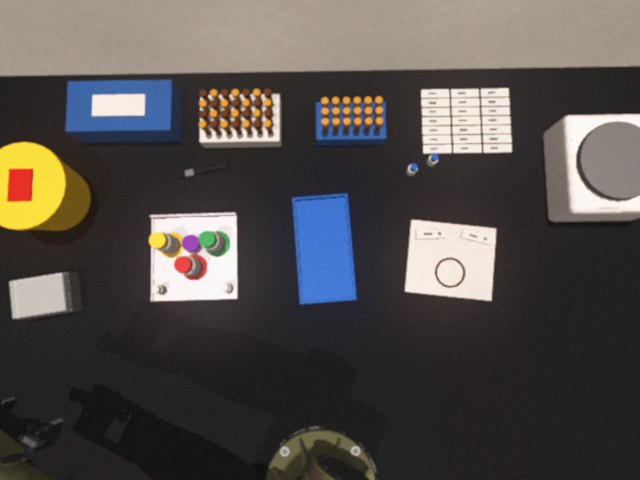

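View pics/side0.png

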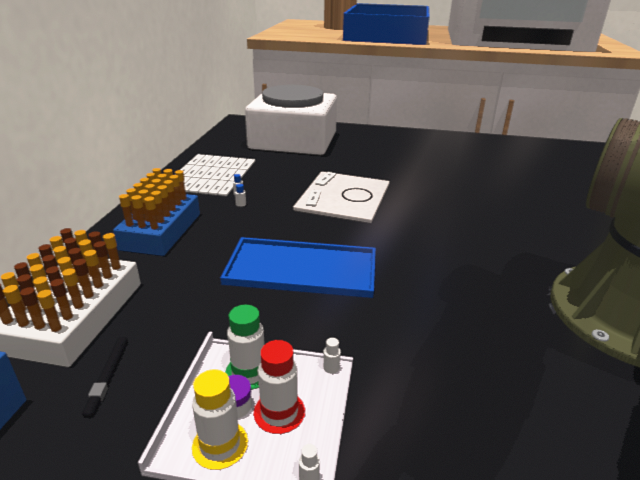

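The top view shows the yellow, red and green caps at (157,241), (183,265) and (207,240). The jar lid is at (191,244), the blue tray centres on (324,248), and the ring is at (450,272). The side view confirms all three bottles are upright around the jar.

```bash
cat > h.py <<'E'
import cv2,numpy as np
from scipy.spatial.transform import Rotation as R
HUE={'red':[(0,6),(174,180)],'yellow':[(22,33)],'green':[(55,85)],'purple':[(130,155)],'blue':[(100,120)]}
def mask(c,col,s=110,v=60):
    h=cv2.cvtColor(c["pixels"],cv2.COLOR_RGB2HSV); m=np.zeros(h.shape[:2],bool)
    for a,b in HUE[col]: m|=(h[...,0]>=a)&(h[...,0]<=b)
    return m&(h[...,1]>s)&(h[...,2]>v)
def plane(c,uv,z):
    "cast rays of pixels onto the plane at height z"
    K=c["camera_matrix"];T=c["world_to_cam"];Rw=T[:3,:3].T;o=-Rw@T[:3,3]
    uv=np.atleast_2d(uv).astype(float); d=(Rw@np.linalg.inv(K)@np.c_[uv,np.ones(len(uv))].T).T
    return (o+d*((z-o[2])/d[:,2])[:,None])[:,:2]
def cloud(c):
    v,u=np.mgrid[:480,:640]; d=c["depth"]
    K=c["camera_matrix"];T=c["world_to_cam"]
    p=np.stack([(u-K[0,2])/K[0,0]*d,(v-K[1,2])/K[1,1]*d,d],-1)
    return (p-T[:3,3])@T[:3,:3]
def top_of(c,col,z0,z1,box=None):
    "centre of the upper face of a coloured thing: pixels of its colour between heights z0 and z1"
    P=cloud(c); m=mask(c,col)&(P[...,2]>z0)&(P[...,2]<z1)
    if box: m&=(P[...,0]>box[0])&(P[...,0]<box[1])&(P[...,1]>box[2])&(P[...,1]<box[3])
    v,u=np.nonzero(m); q=plane(c,np.c_[u,v],(z0+z1)/2)
    cc,rad=cv2.minEnclosingCircle(q.astype(np.float32))
    return q.mean(0).round(4),np.round(cc,4),round(rad,4),len(u),P[m][:,2].mean().round(4)
def tool():
    from cell import telemetry
    s=telemetry.observe(); M=R.from_quat(s["tool_rot"]).as_matrix(); return s,M
def go(xyz,yaw=None):
    "units of the rows to bring the TCP to xyz; yaw = wanted world direction of tool y"
    s,M=tool(); d=np.array(xyz)-s["ee_pos"]
    y0=np.arctan2(M[1,1],M[0,1]); t=0
    if yaw is not None: t=(yaw-y0+np.pi/2)%np.pi-np.pi/2; print("roll units(tool down: -)",round(-t/.08,2))
    print("t",round(s["clock"],2),"tcp",s["ee_pos"].round(4),"yaw_y",round(y0,3),"now-axes",(M.T@d/.04).round(2),
      "after-turn",(R.from_euler('z',t).as_matrix()@M).T.dot(d).__truediv__(.04).round(2),"j",s["joints"].round(2),"F",s["force"].round(1),"op",round(85.4*s["opening"],1),"ff",round(s["finger_force"],1))
E
python3 - <<'E'
from h import *
c=dict(np.load("top0.npz")); box=(.3,.8,.1,.5)
for col in('red','yellow','green'): print(col,*top_of(c,col,.097,.111,box))
print('jar',*top_of(c,'purple',.03,.046,box))
s=dict(np.load("side0.npz"))
for col in('red','yellow','green'): print('side',col,*top_of(s,col,.097,.111,box))
P=cloud(c)
for col in('red','yellow','green'):
    m=mask(c,col)&(P[...,2]<.02)&(P[...,1]>.1)&(P[...,1]<.5)&(P[...,0]<.75); v,u=np.nonzero(m); q=plane(c,np.c_[u,v],.008)
    cc,rad=cv2.minEnclosingCircle(q.astype(np.float32)); print('disc',col,cc,rad,len(u))
# blue tray
m=mask(c,'blue').astype(np.uint8); m[:, :280]=0;m[:,370:]=0;m[:180]=0;m[320:]=0
k=max(cv2.findContours(m,0,2)[0],key=cv2.contourArea)[:,0]
print('tray',cv2.minAreaRect(plane(c,k,.014).astype(np.float32)))
g=cv2.cvtColor(c["pixels"],cv2.COLOR_RGB2GRAY)
sub=(g[250:294,428:474]<110).astype(np.uint8)
k=max(cv2.findContours(sub,0,1)[0],key=cv2.contourArea)[:,0]+[428,250]
q=plane(c,k,.010); print('ring',cv2.fitEllipse(q.astype(np.float32)))
k=np.argwhere(sub)[:,::-1]+[428,250];print(plane(c,k,.01).mean(0))
w=((g>150)&(P[...,2]<.03)).astype(np.uint8); w[:,:400]=0;w[:,510:]=0;w[:210]=0;w[310:]=0
k=max(cv2.findContours(w,0,1)[0],key=cv2.contourArea)[:,0];print('board',cv2.minAreaRect(plane(c,k,.010).astype(np.float32)))
w=((g>150)&(P[...,2]<.03)).astype(np.uint8); w[:,:140]=0;w[:,250:]=0;w[:205]=0;w[310:]=0
k=max(cv2.findContours(w,0,1)[0],key=cv2.contourArea)[:,0];print('metal',cv2.minAreaRect(plane(c,k,.006).astype(np.float32)))
E
```

```text
red [0.4927 0.2886] [0.4928 0.2885] 0.0178 199 0.1039
yellow [0.5453 0.3444] [0.5445 0.3444] 0.0179 200 0.1039
green [0.5465 0.2368] [0.5461 0.2366] 0.0169 180 0.104
jar [0.5458 0.2906] [0.5463 0.2904] 0.0186 195 0.0381
side red [0.4913 0.2947] [0.491  0.2942] 0.0201 712 0.1021
side yellow [0.5436 0.3492] [0.5437 0.3494] 0.0204 871 0.1021
side green [0.5452 0.2435] [0.5452 0.2431] 0.0209 553 0.1021
disc red (0.49338236451148987, 0.2897034287452698) 0.029949747025966644 163
disc yellow (0.5452576279640198, 0.34378573298454285) 0.029263002797961235 57
disc green (0.5494067668914795, 0.2278733253479004) 0.02580118551850319 69
tray ((0.5334040522575378, -0.014475531876087189), (0.25618863105773926, 0.13611547648906708), 3.9265823364257812)
ring ((1.0748313665390015, -0.9863438010215759), (0.0016516359755769372, 8.035331726074219), 43.51287841796875)
[ 0.46815197 -0.31644341]
board ((0.502686083316803, -0.30924534797668457), (0.20060719549655914, 0.1707335263490677), 83.1413345336914)
metal ((0.5182697772979736, 0.29218369722366333), (0.20501571893692017, 0.20442835986614227), 1.3862345218658447)
```

```bash
python3 -c "
from h import *
go((.4927,.2886,.20),np.pi/2)"
```

```text
roll units(tool down: -) -5.03
t 0.1 tcp [0.2155 0.5058 0.2308] yaw_y 1.168 now-axes [-8.5  -2.28  0.77] after-turn [-6.93 -5.43  0.77] j [ 1.1   0.3   1.52 -0.    1.32 -0.07] F [ 0.4  0.6 -0.4] op 85.5 ff 0.0
```

```bash
python3 -m pendant '[[0,0,0,-1,85],[0,0,0,-1,85],[0,0,0,-1,85],[0,0,0,-1,85],[0,0,0,-1.0,85],[-0.7,-0.55,0,0,85],[-0.7,-0.55,0,0,85],[-0.7,-0.55,0,0,85],[-0.7,-0.55,0,0,85],[-0.7,-0.55,0,0,85],[-0.7,-0.55,0,0,85],[-0.7,-0.55,0,0,85],[-0.7,-0.55,0,0,85],[-0.7,-0.55,0,0,85],[-0.63,-0.48,0,0,85],[0,0,0.77,0,85],[0,0,0,0,85],[0,0,0,0,85]]' 40; python3 -c "
from h import *
go((.4927,.2886,.040),np.pi/2)"
```

```text
clock: 1.6
ee_pos: [0.4914, 0.2877, 0.1994]
tool_rot: [0.002, 1.0, -0.001, -0.002]
force: [-0.3, -0.4, -0.0]
opening: 1.0
finger_force: 0.0
roll units(tool down: -) -0.04
t 1.6 tcp [0.4914 0.2877 0.1994] yaw_y 1.568 now-axes [-0.05  0.03  3.98] after-turn [-0.05  0.03  3.98] j [ 0.47  0.37  1.5   0.    1.27 -1.1 ] F [-0.3 -0.4 -0. ] op 85.4 ff 0.0
```

```bash
python3 -m pendant '[[-0.03,0.02,0.5,0,85],[0,0,0.5,0,85],[0,0,0.5,0,85],[0,0,0.5,0,85],[0,0,0.5,0,85],[0,0,0.5,0,85],[0,0,0.5,0,85],[0,0,0.48,0,85],[0,0,0,0,85],[0,0,0,0,40],[0,0,0,0,40],[0,0,0,0,40],[0,0,0,0,40],[0,0,0,0,40],[0,0,0,0,40],[0,0,0,0,40],[0,0,0,0,40]]' 30; python3 -c "
from h import *
go((.4927,.2886,.040),np.pi/2)"
```

```text
clock: 3.02
ee_pos: [0.4941, 0.2894, 0.0431]
tool_rot: [0.001, 1.0, 0.001, 0.001]
force: [-1.3, 1.3, 6.9]
opening: 0.507
finger_force: 29.7
roll units(tool down: -) -0.03
t 3.02 tcp [0.4941 0.2894 0.0431] yaw_y 1.568 now-axes [ 0.04 -0.02  0.08] after-turn [ 0.04 -0.02  0.08] j [ 0.47  0.57  1.62  0.    0.96 -1.1 ] F [-1.3  1.3  6.9] op 43.3 ff 29.7
```

```bash
python3 -m pendant '[[0,0,-0.25,0,40],[0,0,-0.5,0,40],[0,0,-0.5,0,40],[0,0,-0.5,0,40],[0,0,-0.5,0,40],[0,0,-0.5,0,40],[0,0,-0.5,0,40],[0,-0.3,0,0,40],[0.1,-0.5,0,0,40],[0.1,-0.7,0,0,40],[0.1,-0.7,0,0,40],[0.1,-0.7,0,0,40],[0.1,-0.7,0,0,40],[0.1,-0.7,0,0,40],[0.1,-0.7,0,0,40],[0.1,-0.7,0,0,40],[0.1,-0.7,0,0,40],[0.1,-0.7,0,0,40],[0,-0.4,0,0,40],[0,-0.2,0,0,40]]'; python3 -m pendant '[[0,0,0,0,40],[0,0,0,0,40]]'; python3 -c "
from h import *
go((.4536,-.020,.041),np.pi/2)"
```

```text
clock: 4.68
ee_pos: [0.452, -0.0211, 0.1716]
tool_rot: [0.002, 1.0, -0.0, 0.0]
force: [-0.3, -0.7, -0.8]
opening: 0.503
finger_force: 30.8
clock: 4.85
ee_pos: [0.4524, -0.0189, 0.1713]
tool_rot: [0.002, 1.0, 0.0, 0.0]
force: [0.8, 0.7, -0.6]
opening: 0.505
finger_force: 30.8
roll units(tool down: -) -0.04
t 4.85 tcp [ 0.4524 -0.0189  0.1713] yaw_y 1.567 now-axes [-0.03 -0.03  3.26] after-turn [-0.03 -0.03  3.26] j [-0.12  0.15  1.86  0.    1.14 -1.69] F [ 0.8  0.7 -0.6] op 43.1 ff 30.8
```

Descend gently until the foot touches, then check force.

```bash
python3 -m pendant '[[0,0,0.5,0,40],[0,0,0.5,0,40],[0,0,0.5,0,40],[0,0,0.5,0,40],[0,0,0.5,0,40],[0,0,0.4,0,40],[0,0,0.2,0,40],[0,0,0.1,0,40],[0,0,0.05,0,40],[0,0,0,0,40],[0,0,0,0,40]]'; python3 -c "
from h import *
go((.4536,-.020,.041),np.pi/2)"
```

```text
clock: 5.77
ee_pos: [0.453, -0.019, 0.042]
tool_rot: [0.001, 1.0, -0.0, 0.001]
force: [-0.9, -0.5, -0.5]
opening: 0.506
finger_force: 30.8
roll units(tool down: -) -0.03
t 5.77 tcp [ 0.453 -0.019  0.042] yaw_y 1.568 now-axes [-0.02 -0.03  0.03] after-turn [-0.02 -0.03  0.03] j [-0.12  0.36  1.95  0.    0.83 -1.69] F [-0.9 -0.5 -0.5] op 43.2 ff 30.8
```

```bash
python3 -m pendant '[[0,0,0.05,0,40],[0,0,0,0,40],[0,0,0,0,65],[0,0,0,0,65],[0,0,0,0,65],[0,0,0,0,65],[0,0,-0.25,0,65],[0,0,-0.5,0,65],[0,0,-0.7,0,65],[0,0,-0.7,0,65],[0,0,-0.7,0,65],[0,0,-0.7,0,65],[0,0,-0.4,0,65]]'; python3 -m pendant '[[0,0,0,1,70],[0,0,0,1,80],[0,0,0,1,80],[0,0,0,1,80],[0,0,0,1,80],[0,0,0,1,80],[0,0,0,1,80],[0,0,0,1,80],[0,0,0,1,80],[0,0,0,1,80],[0,0,0,1,80],[0,0,0,1,80],[0,0,0,1,80],[0,0,0,1,80],[0,0,0,1,80],[0,0,0,1,80],[0,0,0,1,80],[0,0,0,1,80],[0,0,0,1,80],[0,0,0,0.6,80]]';  python3 -m pendant '[[0.4,0.1,0,0,80],[0.7,0.2,0,0,80],[0.8,0.2,0,0,80],[0.8,0.2,0,0,80],[0.8,0.2,0,0,80],[0.8,0.2,0,0,80],[0.8,0.2,0,0,80],[0.8,0.2,0,0,80],[0.8,0.2,0,0,80],[0.8,0.2,0,0,80],[0.8,0.2,0,0,80],[0.58,0.2,0,0,80],[0,0,0,0,80],[0,0,0,0,80]]';python3 -c "
from h import *
from cell import capture
go((.5449,.3444,.043),0)
c=capture('top');np.savez('top1.npz',**c); print(*top_of(c,'red',.09,.115))
cv2.imwrite('pics/t1.png',c['pixels'][:,:,::-1])"
```

```text
clock: 6.85
ee_pos: [0.453, -0.0191, 0.2011]
tool_rot: [0.001, 1.0, -0.0, 0.002]
force: [0.1, 0.4, 0.9]
opening: 0.762
finger_force: 0.0
clock: 8.52
ee_pos: [0.4524, -0.0191, 0.198]
tool_rot: [0.709, 0.706, 0.0, 0.0]
force: [0.2, -0.1, 0.6]
opening: 0.941
finger_force: 0.0
clock: 9.68
ee_pos: [0.5442, 0.3368, 0.1973]
tool_rot: [0.707, 0.708, -0.0, -0.0]
force: [-1.1, -0.9, 1.0]
opening: 0.937
finger_force: 0.0
roll units(tool down: -) 0.02
t 9.68 tcp [0.5442 0.3368 0.1973] yaw_y 0.001 now-axes [0.19 0.02 3.86] after-turn [0.19 0.02 3.86] j [ 0.5   0.53  1.28 -0.    1.33  0.5 ] F [-1.1 -0.9  1. ] op 80.0 ff 0.0
[ 0.4593 -0.0148] [0.6395 0.0996] 0.238 209 0.101
```

View pics/t1.png

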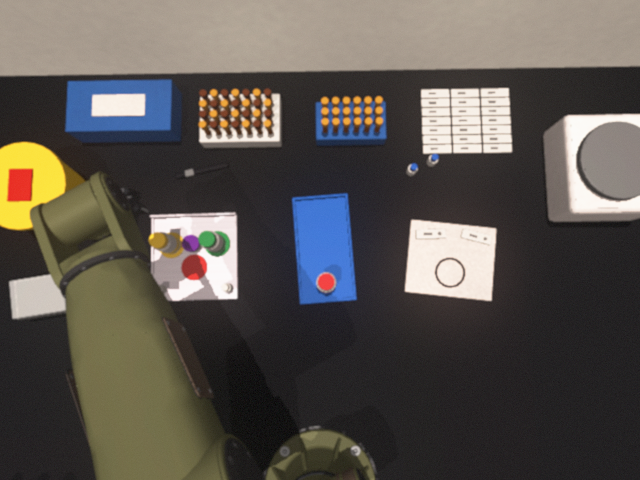

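The red bottle stands in the tray at (326,282), and the red disc is bare at (194,267). Next I take the yellow one.

```bash
python3 -m pendant '[[0.19,0.02,0,0,80],[0,0,0.5,0,80],[0,0,0.5,0,80],[0,0,0.5,0,80],[0,0,0.5,0,80],[0,0,0.5,0,80],[0,0,0.5,0,80],[0,0,0.5,0,80],[0,0,0.36,0,80],[0,0,0,0,80],[0,0,0,0,40],[0,0,0,0,40],[0,0,0,0,40],[0,0,0,0,40],[0,0,0,0,40],[0,0,0,0,40],[0,0,0,0,40]]'; python3 -c "
from h import *
go((.6132,-.009,.171),0)
c=dict(np.load('top1.npz'))
P=cloud(c);m=mask(c,'red')&(P[...,2]<.02)&(P[...,1]>.1)&(P[...,1]<.5)&(P[...,0]<.75); v,u=np.nonzero(m); q=plane(c,np.c_[u,v],.008)
print('disc red',cv2.minEnclosingCircle(q.astype(np.float32)),q.mean(0))
m=mask(c,'red')&(P[...,1]<.1)&(P[...,1]>-.1)&(P[...,2]>.09); v,u=np.nonzero(m);print('red',plane(c,np.c_[u,v],.101).mean(0),P[m][:,2].max())"
```

```text
clock: 11.15
ee_pos: [0.5461, 0.3441, 0.0446]
tool_rot: [0.707, 0.707, 0.001, 0.0]
force: [0.0, -1.1, 7.6]
opening: 0.503
finger_force: 30.3
roll units(tool down: -) 0.0
t 11.15 tcp [0.5461 0.3441 0.0446] yaw_y 0.0 now-axes [-8.82  1.69 -3.17] after-turn [-8.82  1.69 -3.17] j [ 0.51  0.7   1.38 -0.    1.05  0.51] F [ 0.  -1.1  7.6] op 43.0 ff 30.3
disc red ((0.4925617575645447, 0.28978055715560913), 0.029456108808517456) [0.49237486 0.28977139]
red [ 0.45487505 -0.01159883] 1.146422588853829
```

```bash
python3 -m pendant '[[0,0,-0.25,0,40],[0,0,-0.5,0,40],[0,0,-0.5,0,40],[0,0,-0.5,0,40],[0,0,-0.5,0,40],[0,0,-0.5,0,40],[0,0,-0.5,0,40],[-0.3,0,0,0,40],[-0.5,0.15,0,0,40],[-0.7,0.15,0,0,40],[-0.7,0.15,0,0,40],[-0.7,0.15,0,0,40],[-0.7,0.15,0,0,40],[-0.7,0.15,0,0,40],[-0.7,0.15,0,0,40],[-0.7,0.15,0,0,40],[-0.7,0.15,0,0,40],[-0.7,0.15,0,0,40],[-0.7,0.15,0,0,40],[-0.7,0.1,0,0,40]]'; python3 -m pendant '[[-0.4,0.1,0,0,40],[-0.2,0,0,0,40],[0,0,0,0,40],[0,0,0,0,40]]'; python3 -c "
from h import *
go((.6132,-.009,.0425),0)"
```

```text
clock: 12.82
ee_pos: [0.6151, 0.0018, 0.1727]
tool_rot: [0.707, 0.707, -0.0, -0.0]
force: [-0.7, -0.4, -0.4]
opening: 0.505
finger_force: 30.8
clock: 13.15
ee_pos: [0.6189, -0.02, 0.1727]
tool_rot: [0.707, 0.707, -0.0, -0.0]
force: [0.3, 0.6, -0.9]
opening: 0.506
finger_force: 30.8
roll units(tool down: -) -0.0
t 13.15 tcp [ 0.6189 -0.02    0.1727] yaw_y -0.0 now-axes [ 0.27 -0.14  3.26] after-turn [ 0.27 -0.14  3.26] j [-0.09  0.5   1.38  0.    1.26 -0.09] F [ 0.3  0.6 -0.9] op 43.2 ff 30.8
```

```bash
python3 -m pendant '[[0.27,-0.14,0,0,40],[0,0,0.5,0,40],[0,0,0.5,0,40],[0,0,0.5,0,40],[0,0,0.5,0,40],[0,0,0.5,0,40],[0,0,0.4,0,40],[0,0,0.2,0,40],[0,0,0.1,0,40],[0,0,0.08,0,40],[0,0,0,0,40],[0,0,0,0,40]]'; python3 -c "
from h import *
go((.6132,-.009,.041),0)"
```

```text
clock: 14.15
ee_pos: [0.6141, -0.0092, 0.0426]
tool_rot: [0.707, 0.707, 0.0, 0.0]
force: [0.7, -0.3, -1.5]
opening: 0.509
finger_force: 30.8
roll units(tool down: -) 0.0
t 14.15 tcp [ 0.6141 -0.0092  0.0426] yaw_y 0.0 now-axes [ 0.01 -0.02  0.04] after-turn [ 0.01 -0.02  0.04] j [-0.07  0.65  1.48  0.    1.01 -0.07] F [ 0.7 -0.3 -1.5] op 43.5 ff 30.8
```

```bash
python3 -m pendant '[[0,0,0.04,0,40],[0,0,0,0,40],[0,0,0,0,60],[0,0,0,0,60],[0,0,0,0,60],[0,0,0,0,60],[0,0,-0.25,0,60],[0,0,-0.5,0,60],[0,0,-0.7,0,60],[0,0,-0.7,0,60],[0,0,-0.7,0,60],[0,0,-0.7,0,60],[0,0,-0.4,0,80]]'; python3 -m pendant '[[0.4,-0.1,0,0,80],[0.7,-0.2,0,0,80],[0.8,-0.2,0,0,80],[0.8,-0.2,0,0,80],[0.8,-0.2,0,0,80],[0.8,-0.2,0,0,80],[0.8,-0.2,0,0,80],[0.7,-0.29,0,0,80],[0.34,-0.1,0,0,80],[0,0,0,0,80],[0,0,0,0,80]]';python3 -c "
from h import *
go((.5463,.2367,.043),0)"
```

```text
clock: 15.23
ee_pos: [0.6143, -0.0095, 0.2024]
tool_rot: [0.707, 0.707, 0.001, 0.002]
force: [0.5, 0.1, 1.1]
opening: 0.825
finger_force: 0.0
clock: 16.15
ee_pos: [0.5461, 0.2361, 0.1985]
tool_rot: [0.707, 0.707, 0.0, 0.0]
force: [0.3, 0.5, 0.6]
opening: 0.941
finger_force: 0.0
roll units(tool down: -) 0.01
t 16.15 tcp [0.5461 0.2361 0.1985] yaw_y 0.001 now-axes [0.01 0.   3.89] after-turn [0.01 0.   3.89] j [ 0.35  0.43  1.43 -0.    1.29  0.35] F [0.3 0.5 0.6] op 80.3 ff 0.0
```

```bash
python3 -m pendant '[[0.01,0,0.5,0,80],[0,0,0.5,0,80],[0,0,0.5,0,80],[0,0,0.5,0,80],[0,0,0.5,0,80],[0,0,0.5,0,80],[0,0,0.5,0,80],[0,0,0.39,0,80],[0,0,0,0,80],[0,0,0,0,40],[0,0,0,0,40],[0,0,0,0,40],[0,0,0,0,40],[0,0,0,0,40],[0,0,0,0,40],[0,0,0,0,40]]'; python3 -c "
from h import *
go((.5334,-.0145,.180),0)"
```

```text
clock: 17.48
ee_pos: [0.547, 0.2365, 0.044]
tool_rot: [0.707, 0.707, 0.001, 0.001]
force: [0.8, -2.0, 6.4]
opening: 0.504
finger_force: 31.5
roll units(tool down: -) 0.0
t 17.48 tcp [0.547  0.2365 0.044 ] yaw_y 0.0 now-axes [-6.27 -0.33 -3.4 ] after-turn [-6.27 -0.33 -3.4 ] j [ 0.35  0.61  1.54 -0.    0.99  0.35] F [ 0.8 -2.   6.4] op 43.0 ff 31.5
```

```bash
python3 -m pendant '[[0,0,-0.25,0,40],[0,0,-0.5,0,40],[0,0,-0.5,0,40],[0,0,-0.5,0,40],[0,0,-0.5,0,40],[0,0,-0.5,0,40],[0,0,-0.5,0,40],[-0.3,0,0,0,40],[-0.5,0,0,0,40],[-0.7,-0.1,0,0,40],[-0.7,-0.1,0,0,40],[-0.7,-0.1,0,0,40],[-0.7,0,0,0,40],[-0.7,0,0,0,40],[-0.7,0,0,0,40],[-0.6,0,0,0,40],[-0.4,0,0,0,40],[-0.2,0,0,0,40],[0,0,0,0,40],[0,0,0,0,40]]'; python3 -c "
from h import *
go((.5334,-.0145,.0425),0)
from cell import capture
c=capture('top');print('green',*top_of(c,'green',.15,.3,(.3,.8,-.15,.15)))
P=cloud(c)
for col in('yellow','green'):
    m=mask(c,col)&(P[...,2]<.02)&(P[...,1]>.1)&(P[...,1]<.5)&(P[...,0]<.75); v,u=np.nonzero(m); q=plane(c,np.c_[u,v],.008)
    print('disc',col,cv2.minEnclosingCircle(q.astype(np.float32)),q.mean(0),len(u))
print('jar',*top_of(c,'purple',.03,.046,(.3,.8,.1,.5)))
"
```

```text
clock: 19.15
ee_pos: [0.5339, -0.0113, 0.1724]
tool_rot: [0.707, 0.707, -0.0, -0.0]
force: [0.2, 0.3, -1.4]
opening: 0.504
finger_force: 30.9
roll units(tool down: -) -0.01
t 19.15 tcp [ 0.5339 -0.0113  0.1724] yaw_y -0.001 now-axes [-0.08 -0.01  3.25] after-turn [-0.08 -0.01  3.25] j [-0.09  0.32  1.64  0.    1.18 -0.09] F [ 0.2  0.3 -1.4] op 43.0 ff 30.9
green [nan nan] [0. 0.] 0.0 0 nan
disc yellow ((0.5453227162361145, 0.34445464611053467), 0.02955736219882965) [0.54530893 0.34561047] 469
disc green ((0.5474367737770081, 0.23676787316799164), 0.02785106934607029) [0.54749877 0.23649975] 434
jar [0.5456 0.2903] [0.5462 0.2899] 0.019 199 0.0381h.py:24: RuntimeWarning: Mean of empty slice.
  return q.mean(0).round(4),np.round(cc,4),round(rad,4),len(u),P[m][:,2].mean().round(4)
  ret = um.true_divide(
  ret = ret.dtype.type(ret / rcount)
```

```bash
python3 -m pendant '[[-0.08,0,0.5,0,40],[0,0,0.5,0,40],[0,0,0.5,0,40],[0,0,0.5,0,40],[0,0,0.5,0,40],[0,0,0.4,0,40],[0,0,0.2,0,40],[0,0,0.1,0,40],[0,0,0.08,0,40],[0,0,0.03,0,40],[0,0,0,0,40],[0,0,0,0,60],[0,0,0,0,60],[0,0,0,0,60],[0,0,0,0,60]]'; python3 -c "
from h import *
go((.5334,-.0145,.20),0)"
```

```text
clock: 20.45
ee_pos: [0.5343, -0.0147, 0.0404]
tool_rot: [0.707, 0.707, 0.0, 0.0]
force: [-0.5, -0.1, -0.7]
opening: 0.708
finger_force: 0.0
roll units(tool down: -) 0.0
t 20.45 tcp [ 0.5343 -0.0147  0.0404] yaw_y 0.0 now-axes [ 0.   -0.02 -3.99] after-turn [ 0.   -0.02 -3.99] j [-0.1   0.5   1.73 -0.    0.91 -0.1 ] F [-0.5 -0.1 -0.7] op 60.4 ff 0.0
```

```bash
python3 -m pendant '[[0,0,-0.25,0,60],[0,0,-0.5,0,60],[0,0,-0.7,0,60],[0,0,-0.7,0,60],[0,0,-0.7,0,60],[0,0,-0.7,0,60],[0,0,-0.4,0,70]]'; python3 -m pendant '[[0,0,0,-1,70],[0,0,0,-1,80],[0,0,0,-1,80],[0,0,0,-1,80],[0,0,0,-1,80],[0,0,0,-1,80],[0,0,0,-1,80],[0,0,0,-1,80],[0,0,0,-1,80],[0,0,0,-1,80],[0,0,0,-1,80],[0,0,0,-1,80],[0,0,0,-1,80],[0,0,0,-1,80],[0,0,0,-1,80],[0,0,0,-1,80],[0,0,0,-1,80],[0,0,0,-1,80],[0,0,0,-1,80],[0,0,0,-0.6,80]]';  python3 -m pendant '[[0,0.4,0,0,80],[0,0.7,0,0,80],[0,0.8,0,0,80],[0,0.8,0,0,80],[0,0.8,0,0,80],[-0.1,0.8,0,0,80],[-0.1,0.8,0,0,80],[-0.1,0.8,0,0,80],[0,0.8,0,0,80],[0,0.6,0,0,80],[0,0.32,0,0,80],[0,0,0,0,80],[0,0,0,0,80]]';python3 -c "
from h import *
from cell import capture
go((.5460,.2902,.014),np.pi/2)
c=capture('top');np.savez('top2.npz',**c)
cv2.imwrite('pics/t2.png',c['pixels'][150:350,240:540,::-1].repeat(2,0).repeat(2,1))
c=capture('side'); cv2.imwrite('pics/s2.png',c['pixels'][:,:,::-1])"
```

```text
clock: 21.03
ee_pos: [0.5347, -0.0148, 0.2022]
tool_rot: [0.707, 0.707, 0.001, 0.002]
force: [0.7, 0.9, 0.6]
opening: 0.811
finger_force: 0.0
clock: 22.7
ee_pos: [0.5341, -0.0147, 0.199]
tool_rot: [-0.001, 1.0, -0.0, 0.0]
force: [-0.7, -0.1, 0.3]
opening: 0.937
finger_force: 0.0
clock: 23.78
ee_pos: [0.5469, 0.2898, 0.1983]
tool_rot: [0.001, 1.0, -0.0, 0.0]
force: [-0.1, -0.8, -0.4]
opening: 0.938
finger_force: 0.0
roll units(tool down: -) -0.03
t 23.78 tcp [0.5469 0.2898 0.1983] yaw_y 1.569 now-axes [0.02 0.01 4.61] after-turn [0.02 0.01 4.61] j [ 0.43  0.48  1.35 -0.    1.31 -1.14] F [-0.1 -0.8 -0.4] op 80.1 ff 0.0
```

View pics/t2.png

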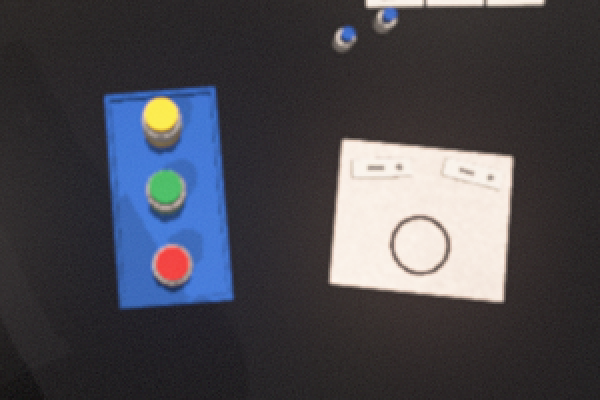

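View pics/s2.png

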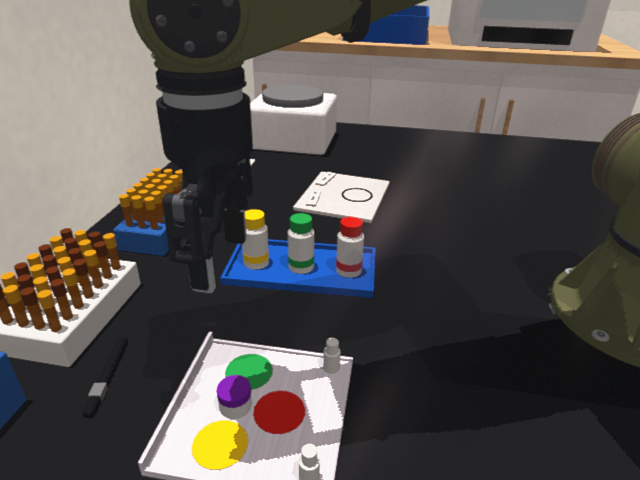

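The bottles are upright in a row in the tray: yellow, green and red at (255,240), (301,243) and (350,247) in the side view. The jar is free at (235,393), and its ring is clear at crop (420,245).

```bash
python3 -m pendant '[[0.02,0.01,0.5,0,80],[0,0,0.5,0,80],[0,0,0.5,0,80],[0,0,0.5,0,80],[0,0,0.5,0,80],[0,0,0.5,0,80],[0,0,0.5,0,80],[0,0,0.5,0,80],[0,0,0.4,0,80],[0,0,0.25,0,80],[0,0,0.13,0,80],[0,0,0,0,80],[0,0,0,0,36],[0,0,0,0,36],[0,0,0,0,36],[0,0,0,0,36],[0,0,0,0,36],[0,0,0,0,36],[0,0,0,0,36],[0,0,0,0,36]]' 25; python3 -c "
from h import *
c=dict(np.load('top2.npz'))
g=cv2.cvtColor(c['pixels'],cv2.COLOR_RGB2GRAY); sub=(g[250:294,428:474]<130)
k=np.argwhere(sub)[:,::-1]+[428,250];q=plane(c,k,.01);print(q.mean(0),cv2.minEnclosingCircle(q.astype(np.float32)),len(q))
w=((g>150)).astype(np.uint8); w[:,:400]=0;w[:,510:]=0;w[:210]=0;w[310:]=0
print(cv2.fitEllipse(k))
go((.468,-.3165,.17),np.pi/2)"
```

```text
clock: 25.55
ee_pos: [0.5466, 0.2907, 0.008]
tool_rot: [0.001, 1.0, 0.0, 0.001]
force: [-1.1, -0.8, 6.0]
opening: 0.458
finger_force: 24.6
[ 0.47290178 -0.3074327 ] ((0.4728900194168091, -0.30623194575309753), 0.03397892042994499) 101
((449.6036376953125, 272.1759338378906), (27.74883270263672, 28.5096378326416), 137.2107696533203)
roll units(tool down: -) -0.03
t 25.55 tcp [0.5466 0.2907 0.008 ] yaw_y 1.568 now-axes [  1.92 -15.18  -4.06] after-turn [  1.96 -15.18  -4.06] j [ 0.43  0.71  1.48 -0.    0.96 -1.14] F [-1.1 -0.8  6. ] op 39.1 ff 24.6
```

```bash
python3 -m pendant '[[0,0,-0.25,0,36],[0,0,-0.5,0,36],[0,0,-0.5,0,36],[0,0,-0.5,0,36],[0,0,-0.5,0,36],[0,0,-0.5,0,36],[0,0,-0.5,0,36],[0,0,-0.5,0,36],[0,0,-0.3,0,36],[0,-0.3,0,0,36],[0.1,-0.5,0,0,36],[0.1,-0.7,0,0,36],[0.1,-0.7,0,0,36],[0.1,-0.7,0,0,36],[0.1,-0.7,0,0,36],[0.1,-0.7,0,0,36],[0.1,-0.7,0,0,36],[0.1,-0.7,0,0,36],[0.1,-0.7,0,0,36],[0.1,-0.7,0,0,36]]'; python3 -m pendant '[[0.1,-0.7,0,0,36],[0.1,-0.7,0,0,36],[0.1,-0.7,0,0,36],[0.1,-0.7,0,0,36],[0.1,-0.7,0,0,36],[0.1,-0.7,0,0,36],[0.1,-0.7,0,0,36],[0.1,-0.7,0,0,36],[0,-0.7,0,0,36],[0,-0.5,0,0,36],[0,-0.3,0,0,36],[0,-0.2,0,0,36],[0,0,0,0,36],[0,0,0,0,36]]'; python3 -c "
from h import *
go((.4735,-.3063,.012),np.pi/2)"
```

```text
clock: 27.22
ee_pos: [0.5041, 0.0047, 0.1679]
tool_rot: [0.001, 1.0, 0.0, -0.001]
force: [0.8, -0.7, -0.8]
opening: 0.455
finger_force: 25.3
clock: 28.38
ee_pos: [0.4723, -0.2848, 0.1685]
tool_rot: [0.001, 1.0, 0.0, -0.0]
force: [-0.7, 0.2, -0.2]
opening: 0.457
finger_force: 25.3
roll units(tool down: -) -0.03
t 28.38 tcp [ 0.4723 -0.2848  0.1685] yaw_y 1.568 now-axes [-0.03 -0.54  3.91] after-turn [-0.03 -0.54  3.91] j [-0.61  0.36  1.59  0.    1.19 -2.18] F [-0.7  0.2 -0.2] op 39.0 ff 25.3
```

```bash
python3 -m pendant '[[-0.03,-0.54,0,0,36],[0,0,0.5,0,36],[0,0,0.5,0,36],[0,0,0.5,0,36],[0,0,0.5,0,36],[0,0,0.5,0,36],[0,0,0.5,0,36],[0,0,0.4,0,36],[0,0,0.25,0,36],[0,0,0.15,0,36],[0,0,0.08,0,36],[0,0,0,0,36],[0,0,0,0,36]]'; python3 -c "
from h import *
go((.4735,-.3063,.0115),np.pi/2)"
```

```text
clock: 29.47
ee_pos: [0.4741, -0.307, 0.0144]
tool_rot: [0.001, 1.0, -0.0, 0.0]
force: [0.5, 0.5, -0.4]
opening: 0.458
finger_force: 25.3
roll units(tool down: -) -0.03
t 29.47 tcp [ 0.4741 -0.307   0.0144] yaw_y 1.568 now-axes [0.01 0.02 0.07] after-turn [0.01 0.02 0.07] j [-0.64  0.6   1.65  0.    0.89 -2.21] F [ 0.5  0.5 -0.4] op 39.1 ff 25.3
```

```bash
python3 -m pendant '[[0,0.01,0.07,0,36],[0,0,0,0,36],[0,0,0,0,60],[0,0,0,0,60],[0,0,0,0,60],[0,0,0,0,60],[0,0,-0.2,0,60],[0,0,-0.4,0,60],[0,0,-0.7,0,60],[0,0,-0.7,0,60],[0,0,-0.7,0,60],[0,0,-0.7,0,60],[0,0,-0.7,0,60],[0,0,-0.6,0,60],[0,0,0,0,60]]';  python3 -m pendant '[[0,0.4,0,1,60],[0,0,0,1,60],[0,0,0,1,60],[0,0,0,1,60],[0,0,0,1,60],[0,0,0,1,60],[0,0,0,1,60],[0,0,0,1,60],[0,0,0,1,60],[0,0,0,1,60],[0,0,0,1,60],[0,0,0,1,60],[0,0,0,1,60],[0,0,0,1,60],[0,0,0,1,60],[0,0,0,1,60],[0,0,0,1,60],[0,0,0,1,60],[0,0,0,1,60],[0,0,0,0.6,60]]'; python3 -c "
from h import *
go((.5343,-.0147,.042),0)"
```

```text
clock: 30.72
ee_pos: [0.4749, -0.3074, 0.2047]
tool_rot: [0.001, 1.0, -0.002, 0.003]
force: [0.1, -0.5, 0.4]
opening: 0.705
finger_force: 0.0
clock: 32.38
ee_pos: [0.4736, -0.2904, 0.199]
tool_rot: [0.709, 0.706, -0.0, -0.0]
force: [0.5, 0.6, -0.9]
opening: 0.7
finger_force: 0.0
roll units(tool down: -) -0.06
t 32.38 tcp [ 0.4736 -0.2904  0.199 ] yaw_y -0.004 now-axes [6.9  1.49 3.93] after-turn [6.89 1.52 3.93] j [-0.62  0.34  1.55 -0.    1.26 -0.61] F [ 0.5  0.6 -0.9] op 59.8 ff 0.0
```

```bash
python3 -m pendant '[[0.4,0.1,0,0,60],[0.7,0.2,0,0,60],[0.8,0.2,0,0,60],[0.8,0.2,0,0,60],[0.8,0.2,0,0,60],[0.8,0.2,0,0,60],[0.8,0.2,0,0,60],[0.8,0.2,0,0,60],[0.6,0,0,0,60],[0.4,0,0,0,60],[0,0,0,0,60],[0,0,0,0,60]]';python3 -c "
from h import *
from cell import capture
go((.5343,-.0147,.042),0)
c=capture('top')
print('jar',*top_of(c,'purple',.034,.05,(.3,.8,-.5,-.1)))
cv2.imwrite('pics/t3.png',c['pixels'][150:350,240:540,::-1].repeat(2,0).repeat(2,1))
c=capture('side'); cv2.imwrite('pics/s3.png',c['pixels'][100:340,150:450,::-1].repeat(2,0).repeat(2,1))"
```

```text
clock: 33.38
ee_pos: [0.5337, -0.0141, 0.199]
tool_rot: [0.707, 0.708, -0.0, 0.0]
force: [-0.3, -1.2, -0.0]
opening: 0.708
finger_force: 0.0
roll units(tool down: -) 0.02
t 33.38 tcp [ 0.5337 -0.0141  0.199 ] yaw_y 0.001 now-axes [-0.01  0.02  3.93] after-turn [-0.01  0.02  3.93] j [-0.09  0.29  1.61 -0.    1.24 -0.1 ] F [-0.3 -1.2 -0. ] op 60.5 ff 0.0
jar [ 0.4736 -0.3063] [ 0.4742 -0.3064] 0.02 222 0.0421
```

View pics/t3.png

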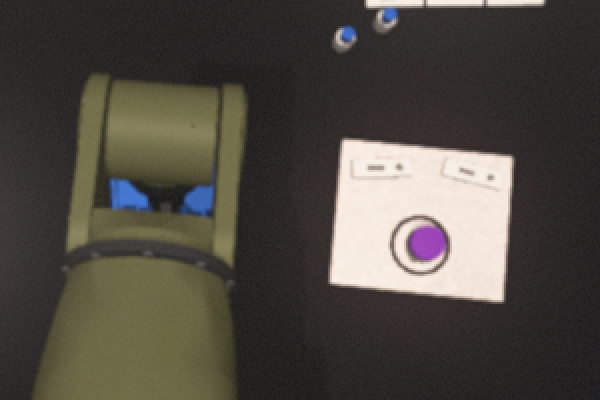

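View pics/s3.png

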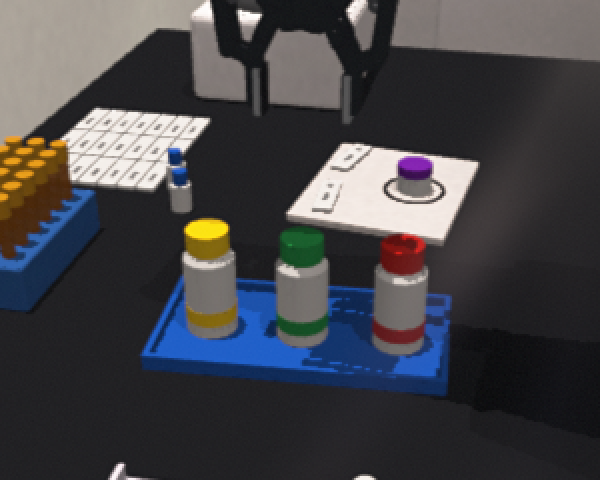

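The jar stands in the ring, with its lid at crop (428,243). Allowing for parallax it is within about 1 mm of centre, and the three bottles are still upright in the tray. Next I return the green bottle.

```bash
python3 -m pendant '[[-0.01,0.01,0.5,0,60],[0,0,0.5,0,60],[0,0,0.5,0,60],[0,0,0.5,0,60],[0,0,0.5,0,60],[0,0,0.5,0,60],[0,0,0.5,0,60],[0,0,0.4,0,60],[0,0,0,0,60],[0,0,0,0,40],[0,0,0,0,40],[0,0,0,0,40],[0,0,0,0,40],[0,0,0,0,40],[0,0,0,0,40]]' 30; python3 -m pendant '[[0,0,-0.25,0,40],[0,0,-0.5,0,40],[0,0,-0.5,0,40],[0,0,-0.5,0,40],[0,0,-0.5,0,40],[0,0,-0.5,0,40],[0,0,-0.5,0,40],[0.3,0,0,0,40],[0.5,0,0,0,40],[0.7,0.1,0,0,40],[0.7,0.1,0,0,40],[0.7,0.1,0,0,40],[0.7,0,0,0,40],[0.7,0,0,0,40],[0.7,0,0,0,40],[0.6,0,0,0,40],[0.4,0,0,0,40],[0.2,0,0,0,40],[0,0,0,0,40],[0,0,0,0,40]]'; python3 -c "
from h import *
go((.5470,.2365,.044),0)"
```

```text
clock: 34.73
ee_pos: [0.5345, -0.015, 0.0436]
tool_rot: [0.707, 0.707, 0.0, 0.0]
force: [-0.5, -0.0, 4.3]
opening: 0.504
finger_force: 34.0
clock: 36.4
ee_pos: [0.5459, 0.2328, 0.1726]
tool_rot: [0.707, 0.707, -0.0, -0.0]
force: [-0.5, -0.7, -1.4]
opening: 0.501
finger_force: 33.5
roll units(tool down: -) 0.01
t 36.4 tcp [0.5459 0.2328 0.1726] yaw_y 0.0 now-axes [0.09 0.03 3.21] after-turn [0.09 0.03 3.21] j [ 0.34  0.45  1.46 -0.    1.24  0.34] F [-0.5 -0.7 -1.4] op 42.8 ff 33.5
```

```bash
python3 -m pendant '[[0.09,0.03,0,0,40],[0,0,0.5,0,40],[0,0,0.5,0,40],[0,0,0.5,0,40],[0,0,0.5,0,40],[0,0,0.5,0,40],[0,0,0.3,0,40],[0,0,0.17,0,40],[0,0,0.1,0,40],[0,0,0.03,0,40],[0,0,0,0,40],[0,0,0,0,40]]'; python3 -c "
from h import *
go((.5470,.2365,.0462),0)"
```

```text
clock: 37.4
ee_pos: [0.5478, 0.2368, 0.0498]
tool_rot: [0.707, 0.707, 0.001, 0.0]
force: [-0.2, -0.4, -0.7]
opening: 0.508
finger_force: 33.5
roll units(tool down: -) -0.0
t 37.4 tcp [0.5478 0.2368 0.0498] yaw_y -0.0 now-axes [-0.01 -0.02  0.09] after-turn [-0.01 -0.02  0.09] j [0.35 0.6  1.54 0.   1.   0.35] F [-0.2 -0.4 -0.7] op 43.4 ff 33.5
```

```bash
python3 -m pendant '[[-0.01,-0.02,0.08,0,40],[0,0,0,0,40],[0,0,0,0,65],[0,0,0,0,65],[0,0,0,0,65],[0,0,0,0,65],[0,0,-0.2,0,65],[0,0,-0.4,0,65],[0,0,-0.7,0,65],[0,0,-0.7,0,65],[0,0,-0.7,0,65],[0,0,-0.7,0,65],[0,0,-0.5,0,65],[0,0,0,0,60]]'; python3 -m pendant '[[-0.4,0.1,0,0,60],[-0.7,0.2,0,0,60],[-0.8,0.2,0,0,60],[-0.8,0.2,0,0,60],[-0.8,0.2,0,0,60],[-0.8,0.2,0,0,60],[-0.8,0.2,0,0,60],[-0.7,0.27,0,0,60],[-0.34,0.1,0,0,60],[0,0,0,0,60],[0,0,0,0,60]]';python3 -c "
from h import *
go((.6141,-.0092,.043),0)"
```

```text
clock: 38.57
ee_pos: [0.5478, 0.2368, 0.2072]
tool_rot: [0.707, 0.707, 0.003, 0.002]
force: [-0.8, 0.6, 1.1]
opening: 0.704
finger_force: 0.0
clock: 39.48
ee_pos: [0.6132, -0.0094, 0.2014]
tool_rot: [0.707, 0.707, -0.0, -0.0]
force: [-1.0, 0.4, -0.2]
opening: 0.704
finger_force: 0.0
roll units(tool down: -) -0.01
t 39.48 tcp [ 0.6132 -0.0094  0.2014] yaw_y -0.001 now-axes [0.   0.03 3.96] after-turn [0.   0.03 3.96] j [-0.08  0.46  1.36  0.    1.31 -0.07] F [-1.   0.4 -0.2] op 60.1 ff 0.0
```

```bash
python3 -m pendant '[[0,0.02,0.5,0,60],[0,0,0.5,0,60],[0,0,0.5,0,60],[0,0,0.5,0,60],[0,0,0.5,0,60],[0,0,0.5,0,60],[0,0,0.5,0,60],[0,0,0.43,0,60],[0,0,0,0,60],[0,0,0,0,40],[0,0,0,0,40],[0,0,0,0,40],[0,0,0,0,40],[0,0,0,0,40],[0,0,0,0,40]]' 30; python3 -m pendant '[[0,0,-0.25,0,40],[0,0,-0.5,0,40],[0,0,-0.5,0,40],[0,0,-0.5,0,40],[0,0,-0.5,0,40],[0,0,-0.5,0,40],[0,0,-0.5,0,40],[0.3,0,0,0,40],[0.5,-0.15,0,0,40],[0.7,-0.15,0,0,40],[0.7,-0.15,0,0,40],[0.7,-0.15,0,0,40],[0.7,-0.15,0,0,40],[0.7,-0.15,0,0,40],[0.7,-0.15,0,0,40],[0.7,-0.15,0,0,40],[0.7,-0.15,0,0,40],[0.7,-0.15,0,0,40],[0.7,-0.15,0,0,40],[0.7,-0.1,0,0,40]]'; python3 -m pendant '[[0.4,0,0,0,40],[0.2,0,0,0,40],[0,0,0,0,40],[0,0,0,0,40]]'; python3 -c "
from h import *
go((.5461,.3445,.0462),0)"
```

```text
clock: 40.73
ee_pos: [0.6145, -0.0093, 0.0454]
tool_rot: [0.707, 0.707, 0.0, 0.0]
force: [-1.3, 0.4, 5.0]
opening: 0.502
finger_force: 31.1
clock: 42.4
ee_pos: [0.543, 0.3324, 0.1741]
tool_rot: [0.707, 0.707, -0.0, -0.0]
force: [0.3, -0.4, -0.4]
opening: 0.505
finger_force: 30.9
clock: 42.73
ee_pos: [0.544, 0.3542, 0.1741]
tool_rot: [0.707, 0.707, -0.0, -0.0]
force: [0.6, -0.4, -1.4]
opening: 0.502
finger_force: 30.9
roll units(tool down: -) 0.0
t 42.73 tcp [0.544  0.3542 0.1741] yaw_y 0.0 now-axes [-0.24  0.05  3.2 ] after-turn [-0.24  0.05  3.2 ] j [ 0.52  0.57  1.27 -0.    1.3   0.52] F [ 0.6 -0.4 -1.4] op 42.9 ff 30.9
```

```bash
python3 -m pendant '[[-0.24,0.05,0,0,40],[0,0,0.5,0,40],[0,0,0.5,0,40],[0,0,0.5,0,40],[0,0,0.5,0,40],[0,0,0.5,0,40],[0,0,0.3,0,40],[0,0,0.17,0,40],[0,0,0.1,0,40],[0,0,0.03,0,40],[0,0,0,0,40],[0,0,0,0,40]]'; python3 -c "
from h import *
go((.5461,.3445,.0482),0)"
```

```text
clock: 43.73
ee_pos: [0.5466, 0.3452, 0.0515]
tool_rot: [0.707, 0.707, 0.001, 0.0]
force: [0.0, 0.4, -1.5]
opening: 0.51
finger_force: 30.9
roll units(tool down: -) -0.0
t 43.73 tcp [0.5466 0.3452 0.0515] yaw_y -0.0 now-axes [-0.02 -0.01  0.08] after-turn [-0.02 -0.01  0.08] j [ 0.51  0.7   1.37 -0.    1.07  0.51] F [ 0.   0.4 -1.5] op 43.6 ff 30.9
```

```bash
python3 -m pendant '[[-0.02,-0.01,0.08,0,40],[0,0,0,0,40],[0,0,0,0,65],[0,0,0,0,65],[0,0,0,0,65],[0,0,0,0,65],[0,0,-0.2,0,65],[0,0,-0.4,0,65],[0,0,-0.7,0,65],[0,0,-0.7,0,65],[0,0,-0.7,0,65],[0,0,-0.7,0,65],[0,0,-0.45,0,65],[0,0,0,0,65]]'; python3 -m pendant '[[0,0,0,-1,65],[0,0,0,-1,65],[0,0,0,-1,65],[0,0,0,-1,65],[0,0,0,-1,65],[0,0,0,-1,65],[0,0,0,-1,65],[0,0,0,-1,65],[0,0,0,-1,65],[0,0,0,-1,65],[0,0,0,-1,65],[0,0,0,-1,65],[0,0,0,-1,65],[0,0,0,-1,65],[0,0,0,-1,65],[0,0,0,-1,65],[0,0,0,-1,65],[0,0,0,-1,65],[0,0,0,-1,65],[0,0,0,-0.6,65]]';  python3 -m pendant '[[0.1,-0.4,0,0,65],[0.2,-0.7,0,0,65],[0.2,-0.8,0,0,65],[0.2,-0.8,0,0,65],[0.2,-0.8,0,0,65],[0.2,-0.8,0,0,65],[0.2,-0.8,0,0,65],[0.2,-0.8,0,0,65],[0.2,-0.8,0,0,65],[0.2,-0.8,0,0,65],[0.2,-0.8,0,0,65],[0.2,-0.6,0,0,65],[0.05,0,0,0,65],[0,0,0,0,65]]';python3 -c "
from h import *
from cell import capture
go((.453,-.019,.043),np.pi/2)
c=capture('top');box=(.3,.8,.1,.5)
for col in('yellow','green'): print(col,*top_of(c,col,.097,.111,box))
print('red',*top_of(c,'red',.095,.108,(.3,.6,-.1,.1)))"
```

```text
clock: 44.9
ee_pos: [0.5468, 0.3449, 0.2068]
tool_rot: [0.707, 0.707, 0.004, 0.001]
force: [-0.2, -0.8, 0.4]
opening: 0.761
finger_force: 0.0
clock: 46.57
ee_pos: [0.5455, 0.3442, 0.201]
tool_rot: [-0.001, 1.0, -0.0, -0.0]
force: [-0.5, 0.6, 0.6]
opening: 0.763
finger_force: 0.0
clock: 47.73
ee_pos: [0.4503, -0.0122, 0.2013]
tool_rot: [0.003, 1.0, 0.0, 0.0]
force: [0.2, 0.6, -0.2]
opening: 0.76
finger_force: 0.0
roll units(tool down: -) -0.06
t 47.73 tcp [ 0.4503 -0.0122  0.2013] yaw_y 1.566 now-axes [-0.07 -0.17  3.96] after-turn [-0.07 -0.17  3.96] j [-0.11  0.11  1.83  0.    1.21 -1.67] F [ 0.2  0.6 -0.2] op 64.9 ff 0.0
yellow [0.5461 0.3439] [0.546  0.3443] 0.0183 205 0.104
green [0.5464 0.2378] [0.5462 0.2378] 0.016 167 0.104
red [nan nan] [0. 0.] 0.0 0 nanh.py:24: RuntimeWarning: Mean of empty slice.
  return q.mean(0).round(4),np.round(cc,4),round(rad,4),len(u),P[m][:,2].mean().round(4)
  ret = um.true_divide(
  ret = ret.dtype.type(ret / rcount)
```

```bash
python3 -m pendant '[[-0.07,-0.17,0,0,65],[0,0,0.5,0,65],[0,0,0.5,0,65],[0,0,0.5,0,65],[0,0,0.5,0,65],[0,0,0.5,0,65],[0,0,0.5,0,65],[0,0,0.5,0,65],[0,0,0.43,0,65],[0,0,0,0,65],[0,0,0,0,40],[0,0,0,0,40],[0,0,0,0,40],[0,0,0,0,40],[0,0,0,0,40],[0,0,0,0,40],[0,0,0,0,40]]' 30; python3 -m pendant '[[0,0,-0.25,0,40],[0,0,-0.5,0,40],[0,0,-0.5,0,40],[0,0,-0.5,0,40],[0,0,-0.5,0,40],[0,0,-0.5,0,40],[0,0,-0.5,0,40],[0,0.3,0,0,40],[-0.1,0.5,0,0,40],[-0.1,0.7,0,0,40],[-0.1,0.7,0,0,40],[-0.1,0.7,0,0,40],[-0.1,0.7,0,0,40],[-0.1,0.7,0,0,40],[-0.1,0.7,0,0,40],[-0.1,0.7,0,0,40],[-0.1,0.7,0,0,40],[-0.1,0.7,0,0,40],[-0.1,0.4,0,0,40],[0,0.2,0,0,40]]'; python3 -m pendant '[[0,0,0,0,40],[0,0,0,0,40]]'; python3 -c "
from h import *
go((.4935,.2897,.0462),np.pi/2)"
```

```text
clock: 49.2
ee_pos: [0.4542, -0.0183, 0.0449]
tool_rot: [0.001, 1.0, -0.0, 0.001]
force: [-1.0, 0.3, 7.3]
opening: 0.505
finger_force: 31.2
clock: 50.87
ee_pos: [0.4983, 0.2914, 0.1745]
tool_rot: [0.001, 1.0, 0.0, 0.0]
force: [-0.0, -0.7, -1.4]
opening: 0.506
finger_force: 31.0
clock: 51.03
ee_pos: [0.4981, 0.289, 0.1742]
tool_rot: [0.001, 1.0, -0.0, -0.0]
force: [-0.4, -0.5, -1.7]
opening: 0.506
finger_force: 31.0
roll units(tool down: -) -0.03
t 51.03 tcp [0.4981 0.289  0.1742] yaw_y 1.568 now-axes [0.11 0.02 3.2 ] after-turn [0.11 0.02 3.2 ] j [ 0.46  0.41  1.51 -0.    1.22 -1.11] F [-0.4 -0.5 -1.7] op 43.2 ff 31.0
```

Release height is 0.0449 − 0.005 + 0.008 ≈ 0.048.

```bash
python3 -m pendant '[[0.11,0.02,0,0,40],[0,0,0.5,0,40],[0,0,0.5,0,40],[0,0,0.5,0,40],[0,0,0.5,0,40],[0,0,0.5,0,40],[0,0,0.3,0,40],[0,0,0.17,0,40],[0,0,0.1,0,40],[0,0,0.03,0,40],[0,0,0,0,40],[0,0,0,0,40]]'; python3 -c "
from h import *
go((.4935,.2897,.048),np.pi/2)"
```

```text
clock: 52.03
ee_pos: [0.4944, 0.2906, 0.051]
tool_rot: [0.001, 1.0, 0.0, 0.001]
force: [0.2, 0.1, -0.3]
opening: 0.504
finger_force: 31.0
roll units(tool down: -) -0.04
t 52.03 tcp [0.4944 0.2906 0.051 ] yaw_y 1.568 now-axes [ 0.02 -0.02  0.07] after-turn [ 0.02 -0.02  0.07] j [ 0.47  0.56  1.61 -0.    0.97 -1.1 ] F [ 0.2  0.1 -0.3] op 43.1 ff 31.0
```

```bash
python3 -m pendant '[[0.02,-0.02,0.08,0,40],[0,0,0,0,40],[0,0,0,0,65],[0,0,0,0,65],[0,0,0,0,65],[0,0,0,0,65],[0,0,-0.2,0,65],[0,0,-0.4,0,65],[0,0,-0.7,0,65],[0,0,-0.7,0,65],[0,0,-0.7,0,65],[0,0,-0.7,0,65],[0,0,-0.7,0,65],[0,0,0,0,65]]'; python3 -m pendant '[[0,-0.4,0,0,65],[0,-0.7,0,0,65],[0,-0.8,0,0,65],[0,-0.8,0,0,65],[0,-0.8,0,0,65],[0,-0.8,0,0,65],[0,-0.8,0,0,65],[0,-0.8,0,0,65],[0,-0.5,0,0,65],[0,0,0,0,65],[0,0,0,0,65],[0,0,0,0,65]]'
python3 - <<'E'
from h import *
from cell import capture
c=capture('top');box=(.3,.8,.1,.5)
for col in('red','yellow','green'): print(col,*top_of(c,col,.097,.111,box))
print('jar',*top_of(c,'purple',.034,.05,(.3,.8,-.5,-.1)))
s=capture('side'); cv2.imwrite('pics/s4.png',s['pixels'][:,:,::-1])
E
```

```text
clock: 53.2
ee_pos: [0.4946, 0.2904, 0.2174]
tool_rot: [0.001, 1.0, 0.002, 0.004]
force: [-0.1, -0.0, 0.8]
opening: 0.761
finger_force: 0.0
clock: 54.2
ee_pos: [0.4924, 0.034, 0.211]
tool_rot: [0.001, 1.0, 0.0, 0.0]
force: [-0.0, 0.6, 0.1]
opening: 0.762
finger_force: 0.0
red [0.4932 0.2874] [0.6352 0.2606] 0.1633 206 0.1041
yellow [0.5459 0.3439] [0.5458 0.3439] 0.0177 201 0.104
green [0.5461 0.2377] [0.5461 0.2378] 0.0161 169 0.104
jar [ 0.4736 -0.3063] [ 0.4742 -0.3064] 0.02 223 0.042
```

View pics/s4.png

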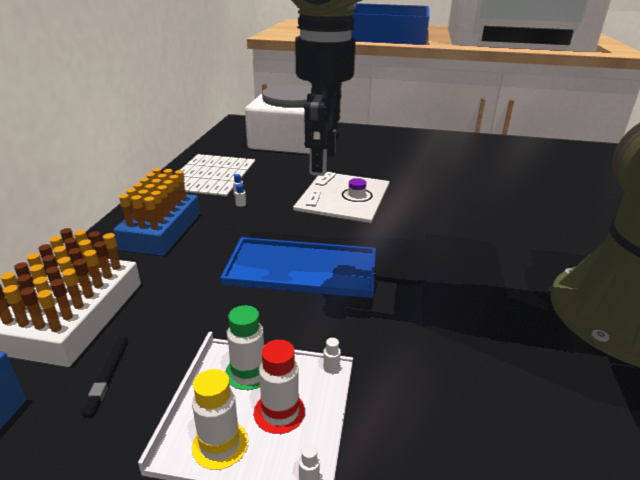

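The green, red and yellow bottles stand upright on their own discs at (246,345), (279,385) and (216,417). The jar is in the ring at (357,188), and the gripper is clear of everything.

```bash
python3 -c "
from cell import job
print(job.sign_off())"
```

```text
the job is handed in; nothing more can be done
None
```

I handed the job in at about 54 s of the 144 s. The last pictures show the jar upright in the black ring and each bottle upright on the disc of its own colour, all within about 3 mm of centre; the hand-in gave no pass or fail result.

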